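# Eject the sanding block and trap it

### The arm

A 7-joint arm with a two-finger parallel gripper is mounted at the origin on a cart in front of the work surface, level with it; the furniture and walls round the work are solid. World frame = base frame: x ahead of the robot, y to its left, z up, the work surface at z = 0. Lengths are in mm, angles in rad, forces in N, time in s.
With the tool pointing down it reaches from about 400 to 850 mm from the base axis. Payload 4.5 kg.
Tool frame: the origin (TCP) lies between the finger pads; the fingertips stand manip.tips_ahead ahead of it and the grasp point (between the pads) is the TCP (manip.tips_ahead is the distance from the TCP to the fingertips, in mm); z points along the fingers, y is the line along which they close (so a half turn about z gives the same grasp; the last joint's range is limited). The gripper opens to 85 mm and grips with 20 to 120 N. Pads are 22 mm wide; open, the fingers measure 114 mm over their backs; the gripper's body (76 mm by 85 mm) begins 54 mm behind the grasp point. The pads swing forward as they close: fully open they stand 13 mm farther back than shut.
Start: joints at [-1.198, 0.689, -0.195, 1.565, 0.157, 0.902, -0.215], TCP at [207.703, 589.501, 250.317] pointing down, gripper open.
Joint ranges: [-3.01, 3.01], [-0.46, 2.08], [-1.47, 1.51], [0.13, 2.56], [-1, 4.14], [0.04, 2.09], [-2.66, 2.66]. Speed limits (rad/s): [2.57, 2.57, 3.14, 3.14, 3.14, 3.14, 3.14].

### API

Orientations are given as a rotation vector (axis times angle).
In Python, from bench import manip, cams gives the robot as it stands.
- The arm moves only by the tool drive_tool, never from a script. Its argument "steps" is a list of rows, each a list of 3 entries, a list of its own where there are three numbers: the opening, from -1 (shut) to 1 (fully open), so that 0 is half open, then the shift along the tool's x, y, z in m, then the turn, a rotation vector about the tool's x, y, z in rad. In form: [[jaw, [tx, ty, tz], [rx, ry, rz]], ...]. A call has 1 to 5 rows; each row is the pose to reach, as a shift and turn from the pose commanded when the call began, along the tool's axes at that moment; what a row does not reach only later rows make up. A row lasts 1/12 s, in which the tool goes at most 41.7 mm and 7.16 degrees, less where a joint would pass 70% of its speed; a pose out of reach is approached as far as the arm can. A call with a gripper value outside its range is refused whole. The fingers move at their own pace and stop on an object; "newtons" is the grip in N (left out, the last holds). Time passes only in rows, so rows that repeat a pose let the fingers close. It gives the time, the measured TCP pose, the force, the opening and the grip force at its end, in the units of the state.
- manip.state(): the state, without advancing time (a new reading comes with each control period).
- cams.snapshot(name): name is "scene" or "top" or "wrist"; returns the picture (384x512x3 uint8, blue, green, red); there is no depth.
- cams.camera_info(name): a dict with "fx", "fy", "cx", "cy" (pixels), "view" (4x4, takes a point from world to camera coordinates). Camera axes: x right, y up, looking along -z (the intrinsics and any distortion apply to the point x, -y, -z); pixel columns grow to the right and rows downward; lengths in mm; the calibration is good to about 2 mm. A picture is of the moment at which its call begins: read the wrist's pose just before it. camera_info takes no time and is no camera call; for the wrist camera it gives the pose at the moment of the call.
- manip.hand_in(): hands the job in; it is judged then, once.
The state is a dict: "time": time; "joint_pos": joint angles; "joint_vel": joint speeds; "joint_torque": joint torques, N m; "position": TCP position; "eef_rot": TCP orientation; "wrist_force": force on the tool from outside, world axes, zero at the start; "wrist_torque": the same for the moment, N m; "width": finger opening in mm; "grasp_force": force on a finger pad.
Only numpy, scipy, OpenCV 4.12 (cv2) and the standard library are available. Lean on these libraries where they do the work, as an engineer would, in place of code of your own. Each camera call takes 0.05 s, during which the arm holds its last target. There are 200 camera calls.

### The job

Press the red release key of the sanding-block dispenser down with one finger and keep it down, so that the spring pusher slides the cork block out of its bay; trap the block flat on the chute with the other finger before it runs past the open end. Finish while still holding it like this: one finger on the pressed key, the block resting against the other finger. Only press and block: do not pinch or lift the block, and leave the other things on the table alone.

Things in the scene. Friction and masses are not known exactly. Their poses are not given: they have to be found in the camera images.
- dispenser: grey and aluminium dispenser fixed to the table. Origin on the table under the waiting block's front face (at the gate); the block slides out along its -x axis; z up. Chute from x = 0 to the open end at -60 mm, the bay (walls 44 mm high) from x = 0 to +66 mm, then a spring barrel to +162 mm, at most 46 mm high. The red key is on the +y side.
- key_top (a point): middle of the red release key's flat top, 50 mm along the chute by 44 mm across; in the dispenser frame x = -33, y = +70 mm (y from +48 to +92). 44 mm above the table when up, 30 mm fully down: then 12 mm above the chute bed and 16 mm below the block's top, so that a second fingertip at the same height over the chute stands in the block's way. Moves with the key.
- key (a joint): how far the key is pressed, m: 0 up, 0.014 fully down; 0.009 or more counts as down. Its spring pushes back 2 N up, 3.6 N down, plus some 3 N of drag until the block is free. A steel gate across the chute, 7 mm high, 5 mm deep, goes down with it and frees the block at about 0.007; if the key is let go the gate rises again under the block.
- block_mid (a point): centre of the cork sanding block, 50 mm along the chute, 76 mm across it, 28 mm high. It waits in the bay (its centre at x = +24 mm in the dispenser frame, 32 mm above the table), pushed against the gate from behind. Once freed it slides in -x at about 30 to 70 mm/s.
- cork_block: the same cork sanding block, about 90 g, its origin at the centre of its underside
- pusher (a joint): travel of the orange spring pusher behind the block, m: 0 waiting, up to 0.080. It pushes with about 3.4 N at first, 2 N at the end, is damped, and would push an untrapped block off the chute in about 1.5 s.
- chute_mid (a point): point on the chute's flat bed half-way from gate to open end (dispenser frame x = -30, y = 0), 18 mm above the table; a good place for the trapping finger. The chute is 80 mm wide inside (y = -40 to +40 mm) between aluminium rails 5 mm thick, tops 30 mm above the table.
- chute_lip (a point): point on the chute bed at the middle of its open end (dispenser frame x = -60 mm), where it drops to the table
- sherd: terracotta potsherd, 52 x 47 x 12 mm, loose on the table in front of the open end of the chute; origin at the centre of its underside
- small_bowl: small white bowl, 80 mm across, 41 mm high, loose, to the left near the front; origin at the centre of its underside
- jar: brown jar with a blue lid, 47 mm across, 81 mm high, loose, to the right; origin at the centre of its underside
- tape_roll: roll of masking tape lying flat, 98 mm across, 25 mm high, loose, to the right; origin at the centre of its underside
- grey_sherd: dark grey potsherd, 41 x 39 x 11 mm, loose, to the right; origin at the centre of its underside
Mind the look-alikes: they are no part of the job. Of the things that look like the cork_block, the smaller one is meant.

How it is judged (in metres and radians):
On the way, in this order (a step that is already met when the one before it is completed fails the run):
1. a finger begins to press the key: 3 mm down or more (value of joint key above 0.003 m and contact force between the fingers and key above 0.8 N), for 0.03 s.
2. the block has slid out at least 6 mm and rests against a finger on the chute, the key still held down (value of joint key above 0.009 m and contact force between the fingers and key above 0.8 N and x of block_mid in the frame of dispenser between -0.037 and 0.018 m and contact force between the fingers and cork_block above 0.5 N), for 0.3 s.
At the end, for the whole second after the job is handed in: A finger holds the key down by 9 mm or more (over 0.8 N on it) while a finger stops the block (over 0.5 N): the block is at rest (under 10 mm/s), flat on the chute (within 0.12 rad and 5 mm of height), has slid out at least 6 mm, and its front edge is no more than 2 mm past the open end (all of step 2 and linear speed of cork_block below 0.01 m/s and angle between cork_block's own z axis and vertical below 0.12 rad and z of cork_block in the frame of dispenser between 0.014 and 0.023 m); the arm keeps its last pose, push and grip.
It fails at once if the block is lifted more than 12 mm off the chute (z of cork_block in the frame of dispenser above 0.03 m).
It fails at once if the block gets away: its front edge runs more than 10 mm past the open end (x of block_mid in the frame of dispenser below -0.045 m).
It fails at once if one of the things standing round is moved more than 20 mm (distance of any of sherd, small_bowl, jar, tape_roll, grey_sherd from where it was at the start of the episode above 0.02 m).
It also fails if it takes over 29 s, if anything falls off the work surface, if the arm or the gripper's body presses on something with over 40 N, if the wrist force passes 120 N, or if a joint passes its speed limit or range.

## Working session

There is one attempt and no reset: what is moved stays moved. The work goes in short steps, Python scripts to look and compute and a tool call to move; the robot and the scene stay as the last step left them, time stands still between calls to the robot, and variables do not carry over. Pictures are saved under pics/ and viewed, at most 10 in all, crops included, and the job is handed in when it is done.

Besides the shell and the picture viewer there is one more tool, called as name(argument=value, ...) on one line, values as JSON. drive_tool: Moves the arm, as the interface text tells. Its arguments: {"type":"object","properties":{"steps":{"type":"array","items":{"type":"array"}},"newtons":{"type":"number"}},"required":["steps"]}

```bash
ls; mkdir -p pics
python3 - <<'E'
from bench import manip, cams
import cv2,numpy as np
s=manip.state();print({k:np.round(v,3).tolist() for k,v in s.items()}, manip.tips_ahead)
a=cams.snapshot("scene");b=cams.snapshot("top")
cv2.imwrite('pics/s.png',a);cv2.imwrite('pics/t.png',b)
for n in("scene","top"):
  print({k:np.round(v,2).tolist() if not isinstance(v,str) else v for k,v in cams.camera_info(n).items()})
E
```

```text
pics
{'time': 0.0, 'joint_pos': [-1.198, 0.69, -0.195, 1.566, 0.157, 0.902, -0.215], 'joint_vel': [-0.0, 0.002, 0.0, 0.001, 0.001, -0.002, -0.0], 'joint_torque': [-0.0, -53.962, -1.267, -15.855, 0.009, 0.009, 0.0], 'position': [207.554, 588.865, 249.447], 'eef_rot': [-0.529, -3.096, 0.003], 'wrist_force': [-1.499, 0.206, 0.275], 'wrist_torque': [-0.027, -0.006, -0.046], 'grasp_force': 0.0, 'width': 85.431} 19.0
{'fx': 348.17, 'fy': 348.17, 'cx': 260.0, 'cy': 189.65, 'view': [[0.75, -0.67, 0.02, -453.76], [0.45, 0.52, 0.72, -273.12], [-0.49, -0.53, 0.69, -696.43], [0.0, 0.0, 0.0, 1.0]]}
{'fx': 395.33, 'fy': 395.33, 'cx': 254.42, 'cy': 189.34, 'view': [[0.02, -1.0, 0.01, -78.21], [0.98, 0.02, 0.2, -555.98], [-0.2, 0.0, 0.98, -1051.53], [0.0, 0.0, 0.0, 1.0]]}
```

View pics/s.png

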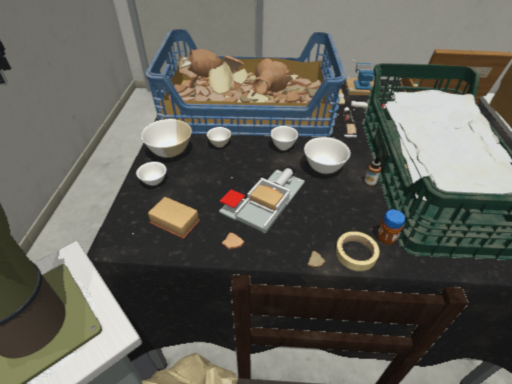

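View pics/t.png

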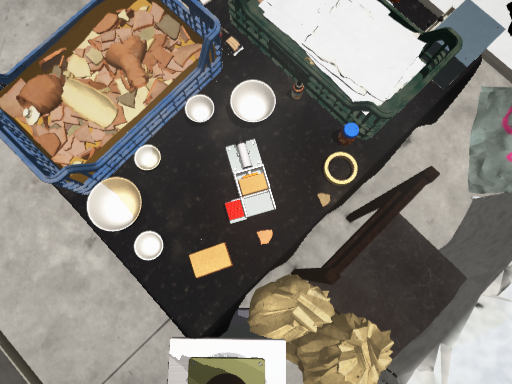

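The scene picture shows the dispenser near (265,200), with the red key at (232,199) and the cork block at (267,196). In the top picture the key is at (235,210), the block at (253,183) and the chute end at (262,208), facing the robot. The sherd is at (265,237) and the larger look-alike block at (210,260).

```bash
cat > h.py <<'E'
import numpy as np,cv2
from bench import manip,cams
def ray(ci,u,v):
    V=np.array(ci['view']);R=V[:3,:3];o=-R.T@V[:3,3]
    d=R.T@np.array([(u-ci['cx'])/ci['fx'],-(v-ci['cy'])/ci['fy'],-1]);return o,d
def onz(ci,u,v,z):
    o,d=ray(ci,u,v);return o+d*(z-o[2])/d[2]
def proj(ci,p):
    V=np.array(ci['view']);c=V[:3,:3]@np.array(p)+V[:3,3]
    return ci['cx']+ci['fx']*c[0]/-c[2], ci['cy']-ci['fy']*c[1]/-c[2]
E
python3 - <<'E'
from h import *
t={}
for n,f,br in(("top","t",(253,183)),("scene","s",(267,196))):
    im=cv2.imread(f'pics/{f}.png');ci=cams.camera_info(n);hsv=cv2.cvtColor(im,cv2.COLOR_BGR2HSV).astype(int)
    red=(((hsv[...,0]<6)|(hsv[...,0]>174))&(hsv[...,1]>200)&(hsv[...,2]>120))
    cork=((hsv[...,0]>8)&(hsv[...,0]<25)&(hsv[...,1]>90)&(hsv[...,2]>140))
    for nm,m,z,near in(("red",red,44,(br[0]-20,br[1]+15)),("cork",cork,46,br)):
        k,l,st,c=cv2.connectedComponentsWithStats(m.astype('uint8'),connectivity=4)
        i=min((i for i in range(1,k) if st[i,4]>60),key=lambda i:np.hypot(*(c[i]-near)))
        ys,xs=np.where(l==i)
        W=np.array([onz(ci,x,y,z)[:2] for x,y in zip(xs,ys)]).astype('f4')
        r=cv2.minAreaRect(W);print(n,nm,st[i],c[i].round(1),"centroid",W.mean(0).round(1),"rect",np.round(r[0],1),np.round(r[1],1),round(r[2],1))
        t[n,nm]=W.mean(0)
    d=t[n,'cork']-t[n,'red'];a=np.arctan2(d[1],d[0])-np.arctan2(-70,57)
    print(n,"dist",np.hypot(*d),np.hypot(57,70),"yaw",np.degrees(a))
    x0,x1,y0,y1=190,330,130,290
    print(n)
a=cv2.imread('pics/t.png')[125:275,185:345];b=cv2.imread('pics/s.png')[150:270,190:350]
cv2.imwrite('pics/c.png',np.vstack([cv2.resize(a,None,fx=2.2,fy=2.2),cv2.resize(b,None,fx=2.2,fy=2.2)])[:600])
E
```

```text
top red [226 200  18  20 223] [234.3 209.2] centroid [501.9 -12.9] rect [501.9 -13.1] [46.5 41.8] 17.1
top cork [239 172  29  23 466] [252.5 183. ] centroid [577.9 -62.7] rect [579.4 -62.3] [54.3 74.8] 17.3
top dist 90.80914 90.27181176868004 yaw 17.61751922578323
top
scene red [221 190  23  17 232] [231.8 198. ] centroid [499.2 -10.9] rect [499.2 -11.5] [51.2 43.7] 16.4
scene cork [251 185  32  21 393] [266.9 194.6] centroid [575.1 -62.6] rect [576.3 -61.7] [54.1 73.7] 17.0
scene dist 91.80502 90.27181176868004 yaw 16.5919697370004
scene
```

View pics/c.png

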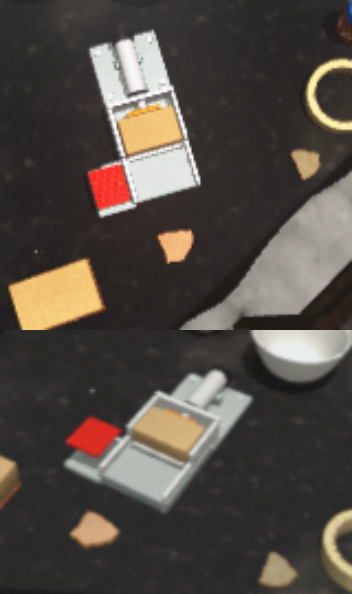

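The crop confirms it: the key is left of the chute, the open end faces the robot, and the sherd lies ahead of it at (175,245) in the crop. Dispenser yaw is about 17.2° and its origin about (553,-69). Next I work out the hover move.

```bash
cat >> h.py <<'E'
from scipy.spatial.transform import Rotation as Rn
O=np.array([553.3,-69.3]);YAW=np.radians(17.2)
def disp(x,y,z):
    c,s=np.cos(YAW),np.sin(YAW);return np.array([O[0]+c*x-s*y,O[1]+s*x+c*y,z])
def todisp(p):
    c,s=np.cos(YAW),np.sin(YAW);d=np.array(p[:2])-O;return np.array([c*d[0]+s*d[1],-s*d[0]+c*d[1],p[2]])
def goal(x,y,z,quiet=False):
    "shift (m) and turn to TCP at dispenser x,y, height z, tool y along dispenser y, pointing down"
    s=manip.state();R=Rn.from_rotvec(s['eef_rot'])
    best=None
    for sg in(1,-1):
        ty=sg*np.array([-np.sin(YAW),np.cos(YAW),0]);tz=np.array([0,0,-1.]);tx=np.cross(ty,tz)
        r=(R.inv()*Rn.from_matrix(np.c_[tx,ty,tz])).as_rotvec()
        if best is None or np.linalg.norm(r)<np.linalg.norm(best):best=r
    d=R.inv().apply(disp(x,y,z)-np.array(s['position']))/1000
    print("t",round(s['time'],2),"pos",np.round(s['position'],1),"disp",todisp(s['position']).round(1),"w",round(s['width'],1),"F",np.round(s['wrist_force'],1))
    print("shift",d.round(4),"turn",best.round(3))
E
python3 -c "
from h import *
goal(-33,33,160)"
```

```text
t 0.1 pos [207.6 588.9 249.6] disp [-135.6  731.   249.6] w 85.5 F [-0.2  0.3  0.4]
shift [-0.4986 -0.499   0.0904] turn [-0.002 -0.    -0.639]
```

drive_tool(steps=[[0.41, [-0.14, -0.14, 0.0], [0, 0, -0.2]], [0.41, [-0.14, -0.14, 0.0], [0, 0, -0.2]], [0.41, [-0.14, -0.14, 0.0], [0, 0, -0.2]], [0.41, [-0.14, -0.14, 0.0], [0, 0, -0.2]], [0.41, [-0.14, -0.14, 0.0], [0, 0, -0.2]]])

```text
time: 0.52
position: [294.6, 406.7, 249.9]
eef_rot: [0.221, 3.133, -0.005]
wrist_force: [0.5, 0.1, 0.8]
width: 59.9
grasp_force: 0.0
```

```bash
python3 -c "
from h import *
goal(-33,33,160);print(np.round(manip.state()['joint_pos'],2))"
```

```text
t 0.52 pos [294.6 406.7 249.9] disp [-106.4  531.2  249.9] w 59.9 F [0.5 0.1 0.8]
shift [-0.2791 -0.4189  0.0914] turn [-0.003 -0.    -0.441]
[-0.86  0.54 -0.28  1.93  0.22  0.71  0.16]
```

drive_tool(steps=[[0.41, [-0.12, -0.17, 0.02], [0, 0, -0.2]], [0.41, [-0.12, -0.17, 0.02], [0, 0, -0.2]], [0.41, [-0.12, -0.17, 0.02], [0, 0, -0.2]], [0.41, [-0.12, -0.17, 0.02], [0, 0, -0.2]], [0.41, [-0.12, -0.17, 0.02], [0, 0, -0.2]]])

```text
time: 0.93
position: [388.6, 224.6, 230.1]
eef_rot: [0.097, -3.14, 0.0]
wrist_force: [-0.3, -0.5, -0.6]
width: 60.4
grasp_force: 0.0
```

```bash
python3 -c "
from h import *
goal(-33,33,160);print(np.round(manip.state()['joint_pos'],2))"
```

```text
t 0.93 pos [388.6 224.6 230.1] disp [-70.4 329.5 230.1] w 60.4 F [-0.3 -0.5 -0.6]
shift [-0.1064 -0.2792  0.0701] turn [-0.    -0.    -0.239]
[-0.39  0.52 -0.35  2.09  0.31  0.58  0.67]
```

drive_tool(steps=[[0.41, [-0.08, -0.19, 0.0], [0, 0, -0.239]], [0.41, [-0.08, -0.19, 0.0], [0, 0, -0.239]], [0.41, [-0.08, -0.19, 0.0], [0, 0, -0.239]], [0.41, [-0.08, -0.19, 0.0], [0, 0, -0.239]], [0.41, [-0.08, -0.19, 0.0], [0, 0, -0.239]]])

```text
time: 1.35
position: [480.1, 39.2, 230.1]
eef_rot: [0.468, -3.106, 0.0]
wrist_force: [0.2, -0.8, -0.5]
width: 60.3
grasp_force: 0.0
```

```bash
python3 -c "
from h import *
goal(-33,33,160);print(np.round(manip.state()['joint_pos'],2))"
```

```text
t 1.35 pos [480.1  39.2 230.1] disp [-37.8 125.3 230.1] w 60.3 F [ 0.2 -0.8 -0.5]
shift [-0.005  -0.0922  0.0701] turn [-0.    -0.001 -0.001]
[ 0.12  0.56 -0.46  2.    0.4   0.66  1.27]
```

drive_tool(steps=[[0.41, [-0.005, -0.04, 0.03], [0, 0, 0]], [0.41, [-0.005, -0.07, 0.05], [0, 0, 0]], [0.41, [-0.005, -0.092, 0.07], [0, 0, 0]], [0.41, [-0.005, -0.092, 0.07], [0, 0, 0]], [0.41, [-0.005, -0.092, 0.07], [0, 0, 0]]])

```text
time: 1.77
position: [510.8, -46.4, 158.8]
eef_rot: [0.464, -3.104, -0.0]
wrist_force: [0.4, 2.6, 0.8]
width: 60.2
grasp_force: 0.0
```

Run:
```python
from h import *
goal(-33,33,90)
ci=cams.camera_info("wrist");a=cams.snapshot("wrist");c2=cams.camera_info("top");b=cams.snapshot("top")
for p in ([-58,48,44],[-8,48,44],[-8,92,44],[-58,92,44],[-1,-38,46],[-1,38,46],[-60,40,30],[-60,-40,30]):
    for im,c in((a,ci),(b,c2)):
        u,v=proj(c,disp(*p));cv2.circle(im,(int(round(u)),int(round(v))),2,(255,0,255),1)
cv2.imwrite('pics/w1.png',a);cv2.imwrite('pics/t1.png',cv2.resize(b[125:275,185:345],None,fx=4,fy=4))
```

```text
t 1.77 pos [510.8 -46.4 158.8] disp [-33.9  34.5 158.8] w 60.2 F [0.4 2.6 0.8]
shift [-0.0011 -0.0015  0.0688] turn [ 0.001 -0.003 -0.004]
```

View pics/w1.png

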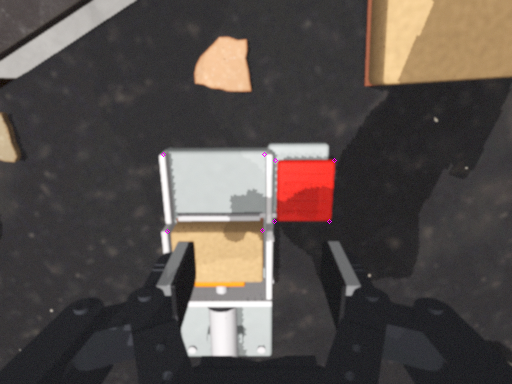

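The wrist picture shows the key at (278-335,159-221) and the chute end at row about 150. My projected corners fit within about 2 mm, so I descend.

drive_tool(steps=[[0.41, [-0.001, -0.0015, 0.03], [0, 0, 0]], [0.41, [-0.001, -0.0015, 0.06], [0, 0, 0]], [0.41, [-0.001, -0.0015, 0.08], [0, 0, 0]], [0.41, [-0.001, -0.0015, 0.084], [0, 0, 0]], [0.41, [-0.001, -0.0015, 0.084], [0, 0, 0]]])

```text
time: 2.28
position: [512.7, -44.0, 76.2]
eef_rot: [0.474, -3.105, -0.001]
wrist_force: [0.4, -0.5, -0.5]
width: 60.3
grasp_force: 0.0
```

Run:
```python
from h import *
goal(-33,33,49)
ci=cams.camera_info("wrist");a=cams.snapshot("wrist");b=cams.snapshot("scene")
for p in ([-58,48,44],[-8,48,44],[-8,92,44],[-58,92,44],[-1,-38,46],[-1,38,46],[-60,40,30],[-60,-40,30]):
    u,v=proj(ci,disp(*p));cv2.circle(a,(int(round(u)),int(round(v))),2,(255,0,255),1)
cv2.imwrite('pics/w2.png',np.hstack([cv2.resize(a,(400,300)),cv2.resize(b[120:240,190:350],(400,300))]))
```

```text
t 2.28 pos [512.7 -44.   76.2] disp [-31.3  36.2  76.2] w 60.3 F [ 0.4 -0.5 -0.5]
shift [ 0.0017 -0.0032  0.0272] turn [ 0.001 -0.001  0.003]
```

View pics/w2.png

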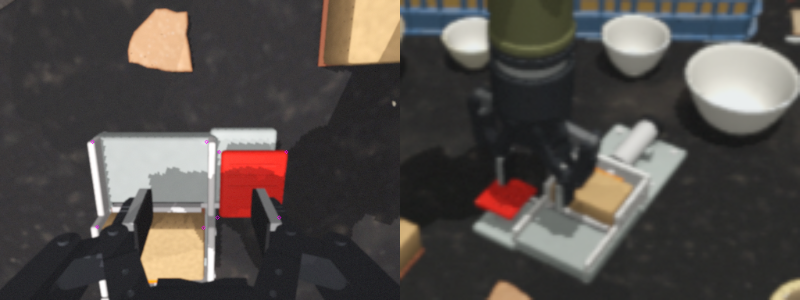

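Run:
```python
from h import *
ci=cams.camera_info("wrist");s=.78125
for x in(-42,-31,-20):
  for y in (66,78,6):
    for z in(45,57,76): print((x,y,z),np.round(np.array(proj(ci,disp(x,y,z)))*s))
```

```text
(-42, 66, 45) [247. 172.]
(-42, 66, 57) [250. 180.]
(-42, 66, 76) [256. 195.]
(-42, 78, 45) [264. 172.]
(-42, 78, 57) [269. 180.]
(-42, 78, 76) [277. 195.]
(-42, 6, 45) [157. 172.]
(-42, 6, 57) [154. 180.]
(-42, 6, 76) [148. 195.]
(-31, 66, 45) [246. 187.]
(-31, 66, 57) [249. 195.]
(-31, 66, 76) [255. 212.]
(-31, 78, 45) [263. 187.]
(-31, 78, 57) [267. 195.]
(-31, 78, 76) [276. 212.]
(-31, 6, 45) [158. 186.]
(-31, 6, 57) [155. 195.]
(-31, 6, 76) [150. 212.]
(-20, 66, 45) [245. 201.]
(-20, 66, 57) [248. 210.]
(-20, 66, 76) [253. 228.]
(-20, 78, 45) [262. 201.]
(-20, 78, 57) [266. 210.]
(-20, 78, 76) [274. 228.]
(-20, 6, 45) [159. 201.]
(-20, 6, 57) [156. 210.]
(-20, 6, 76) [151. 228.]
```

drive_tool(steps=[[0.41, [0.001, -0.003, 0.005], [0, 0, 0]], [0.41, [0.001, -0.003, 0.009], [0, 0, 0]], [0.41, [0.001, -0.003, 0.011], [0, 0, 0]], [0.41, [0.001, -0.003, 0.011], [0, 0, 0]]])

```text
time: 2.72
position: [513.0, -49.0, 65.3]
eef_rot: [0.469, -3.106, 0.0]
wrist_force: [-0.1, 0.1, 0.3]
width: 60.5
grasp_force: 0.0
```

```bash
python3 -c "
from h import *
goal(-33,33,49)"
```

```text
t 2.72 pos [513.  -49.   65.3] disp [-32.5  31.3  65.3] w 60.5 F [-0.1  0.1  0.3]
shift [0.0005 0.0017 0.0163] turn [-0. -0. -0.]
```

Now I press gradually and watch the force.

drive_tool(steps=[[0.41, [0, 0.001, 0.003], [0, 0, 0]], [0.41, [0, 0.001, 0.006], [0, 0, 0]], [0.41, [0, 0.001, 0.008], [0, 0, 0]], [0.41, [0, 0.001, 0.008], [0, 0, 0]]])

```text
time: 3.05
position: [512.7, -47.7, 57.0]
eef_rot: [0.47, -3.106, -0.0]
wrist_force: [0.4, 0.9, 0.2]
width: 60.1
grasp_force: 0.1
```

drive_tool(steps=[[0.41, [0, 0, 0.002], [0, 0, 0]], [0.41, [0, 0, 0.004], [0, 0, 0]], [0.41, [0, 0, 0.004], [0, 0, 0]]])

```text
time: 3.3
position: [512.8, -47.7, 53.2]
eef_rot: [-0.47, 3.106, 0.0]
wrist_force: [-0.5, 0.2, 0.9]
width: 60.2
grasp_force: 0.9
```

drive_tool(steps=[[0.41, [0, 0, 0.002], [0, 0, 0]], [0.41, [0, 0, 0.004], [0, 0, 0]], [0.41, [0, 0, 0.004], [0, 0, 0]]])

```text
time: 3.55
position: [512.8, -47.7, 49.0]
eef_rot: [-0.47, 3.106, 0.0]
wrist_force: [-0.4, -0.0, 2.4]
width: 60.1
grasp_force: 1.3
```

drive_tool(steps=[[0.41, [0, 0, 0.002], [0, 0, 0]], [0.41, [0, 0, 0.004], [0, 0, 0]], [0.41, [0, 0, 0.004], [0, 0, 0]]])

```text
time: 3.8
position: [512.7, -47.8, 45.0]
eef_rot: [0.47, -3.106, -0.0]
wrist_force: [-0.5, 0.5, 3.4]
width: 60.1
grasp_force: 2.8
```

Run:
```python
from h import *
goal(-33,33,49)
a=cams.snapshot("wrist")
cv2.imwrite('pics/w3.png',a)
goal(-33,33,49)
```

```text
t 3.8 pos [512.7 -47.8  45. ] disp [-32.4  32.6  45. ] w 60.1 F [-0.5  0.5  3.4]
shift [ 0.0006  0.0004 -0.004 ] turn [ 0. -0. -0.]
t 3.85 pos [512.5 -47.9  45.1] disp [-32.7  32.5  45.1] w 60.3 F [-1.1 -0.2  2.8]
shift [ 0.0003  0.0005 -0.0039] turn [ 0.    -0.001 -0.   ]
```

View pics/w3.png

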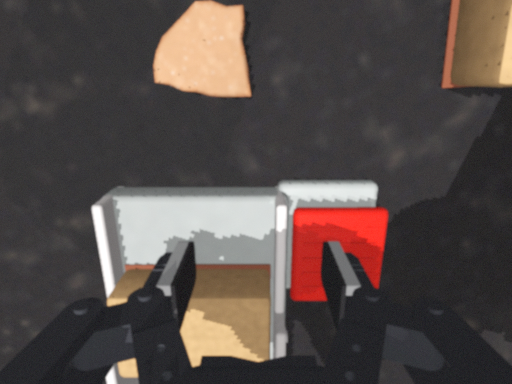

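The key is seen at (293-387,210-300). The cork block's front edge is now at row about 265, and the gate has gone down.

Run:
```python
from h import *
ci=cams.camera_info("wrist")
print("blk bottom",todisp(onz(ci,230,265,18)),"top",todisp(onz(ci,230,270,46)))
for z in(44,38,34,30):
  print(z,[todisp(onz(ci,u,v,z)).round(1)[:2].tolist() for u,v in((293,210),(387,210))])
for i in range(3):
  s=manip.state();print(s['time'],s['wrist_force'].round(2) if hasattr(s['wrist_force'],'round') else s['wrist_force'],s['grasp_force']);cams.snapshot("wrist")
b=cams.snapshot("wrist");cv2.imwrite('pics/w4.png',b)
```

```text
blk bottom [-20.84290193  18.07300947  18.        ] top [-35.77449554  20.74389211  46.        ]
44 [[-63.2, 47.5], [-63.2, 86.6]]
38 [[-60.7, 48.2], [-60.7, 89.2]]
34 [[-59.1, 48.7], [-59.0, 90.9]]
30 [[-57.4, 49.2], [-57.4, 92.6]]
3.85 [-1.05 -0.16  2.81] 2.885939999432594
3.9 [-1.38  0.07  3.48] 2.930899529310409
3.95 [-1.51  0.78  3.17] 2.978757934179157
```

drive_tool(steps=[[0.41, [0, 0, 0.001], [0, 0, 0]], [0.41, [0, 0, 0.002], [0, 0, 0]], [0.41, [0, 0, 0.002], [0, 0, 0]], [0.41, [0, 0, 0.002], [0, 0, 0]], [0.41, [0, 0, 0.002], [0, 0, 0]]])

```text
time: 4.47
position: [512.4, -47.9, 43.8]
eef_rot: [0.47, -3.106, 0.0]
wrist_force: [-2.6, 0.2, 9.6]
width: 60.0
grasp_force: 6.3
```

Run:
```python
from h import *
F=[]
for i in range(8):
  F.append(manip.state()['wrist_force']);a=cams.snapshot("wrist")
print(np.mean(F,0));goal(-33,33,43)
cv2.imwrite('pics/w5.png',a)
```

```text
[-2.46284923  0.75523538  9.11096232]
t 4.87 pos [512.3 -48.   43.8] disp [-32.8  32.5  43.8] w 60.1 F [-3.1  0.6  9. ]
shift [0.0002 0.0005 0.0008] turn [-0. -0. -0.]
```

View pics/w5.png

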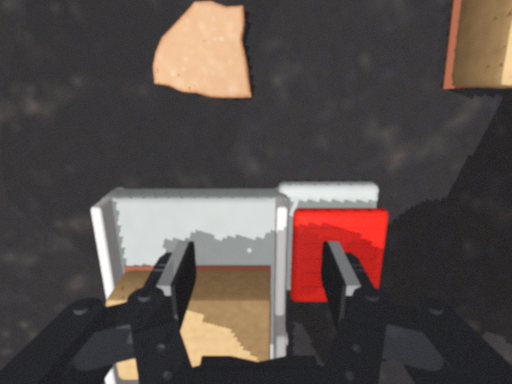

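The key is at its stop with about 9 N on it. The block's front edge stays at row about 267, leaning on the other finger with about 2.5 N. I am handing in.

```bash
python3 -c "
from bench import manip
print(manip.hand_in())"
```

```text
the job is handed in; nothing more can be done
None
```

Handed in, with no verdict returned: at hand-in one finger held the key at its stop (about 9 N) and the cork block, out about 20 mm, was still against the other finger (about 2.5 N).

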